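# Open the bath-salt jar and hold the fullest refill tin over it

### The job

Get the bath-salt jar ready for refilling: first twist its red cap anticlockwise as far as it goes. Then heft the three identical tins one after another, starting with the one farthest from the jar and ending with the one nearest it, lifting each by about 5 cm straight up off its coaster; the two lighter tins go back upright in the middle of their own coasters. Finish while holding the heaviest tin in the gripper, upright and still, centred over the open jar and clear above its cap, and do not knock any tin over or disturb the dipper, the bowl and the hairbrush.

Things in the scene. Friction and masses are not known exactly. Their poses are not given: they have to be found in the camera images.
- jar_top (a point): point on the axis of the fixed white ceramic bath-salt jar (100 mm in diameter) at the height of its flat top, 70 mm above the shelf; the jar sits in a steel ring holder clamped to the shelf (clamp 85 mm out from the axis, up to 47 mm high). The jar always stands at the robot's right end of the row of tins. z is up
- cap_grip (a point): grip point on the vertical axis of the jar's red ribbed twist cap, 27 mm above the jar's top, 97 mm above the shelf. The cap's round grip is 40 mm in diameter, concentric with the jar, its top 107 mm above the shelf; below it, on the jar's top, a flat red tongue 3.5 mm thick reaches 48 mm out along the point's x axis and covers the fill hole when closed. The point turns with the cap
- cap (a joint): angle of the twist cap, rad: 0 closed, grows anticlockwise seen from above, stops at 1.4 fully open; starts between 0 and 0.3. Light friction (0.06 N m), stays where it is left, the cap stays captive on the jar and does not rise
- tin_a_center (a point): centre (half-way up) of one of three identical closed round tins, green with brass lid and foot, 60 mm in diameter, 75 mm tall, z axis up. It starts upright in the middle of one of the three coasters; the letter says nothing about which. Mass 0.2 to 0.75 kg; the heaviest is at least 0.15 kg heavier than either other one. Steady grip of 30 N or so holds it
- tin_b_center (a point): centre (half-way up) of one of three identical closed round tins, green with brass lid and foot, 60 mm in diameter, 75 mm tall, z axis up. It starts upright in the middle of one of the three coasters; the letter says nothing about which. Mass 0.2 to 0.75 kg; the heaviest is at least 0.15 kg heavier than either other one. Steady grip of 30 N or so holds it
- tin_c_center (a point): centre (half-way up) of one of three identical closed round tins, green with brass lid and foot, 60 mm in diameter, 75 mm tall, z axis up. It starts upright in the middle of one of the three coasters; the letter says nothing about which. Mass 0.2 to 0.75 kg; the heaviest is at least 0.15 kg heavier than either other one. Steady grip of 30 N or so holds it
- coaster_far_top (a point): centre of the top face of the fixed round blue ceramic coaster farthest from the jar: 82 mm in diameter, 4 mm thick, top face 4 mm above the shelf; one tin stands on it
- coaster_mid_top (a point): centre of the top face of the fixed round blue ceramic coaster in the middle of the row: 82 mm in diameter, 4 mm thick, top face 4 mm above the shelf; one tin stands on it
- coaster_near_top (a point): centre of the top face of the fixed round blue ceramic coaster nearest the jar: 82 mm in diameter, 4 mm thick, top face 4 mm above the shelf; one tin stands on it
- dipper: bystander: loose blue plastic water dipper, cup 124 mm in diameter and 95 mm high, straight handle reaching 207 mm from the cup's axis along its x axis; origin at the centre of the cup's underside
- bowl: bystander: loose dark coconut-wood bowl, 120 mm in diameter, 50 mm high; origin at the centre of its underside
- brush: bystander: loose brown hairbrush lying bristles down, 205 mm long along its x axis, 55 mm wide, 30 mm high; origin on the underside near mid-length
Mind the look-alikes: they are no part of the job. Leave any purple look-alike of the part that bears tin_a_center alone. What is shaped like the part that bears tin_b_center but blue is not meant.

How it is judged:
On the way, in this order (a step that is already met when the one before it is completed fails the run):
1. the jar's red cap is twisted open (beyond 1.1 rad) (value of joint cap above 1.1 rad), for 0.2 s.
2. the tin farthest from the jar is lifted at least 22 mm off its coaster, above it (((height (world z) of tin_a_center above 0.064 m and horizontal distance between tin_a_center and coaster_far_top below 0.05 m and contact force between tin_a and the fingers above 0.5 N) or (height (world z) of tin_b_center above 0.064 m and horizontal distance between tin_b_center and coaster_far_top below 0.05 m and contact force between tin_b and the fingers above 0.5 N) or (height (world z) of tin_c_center above 0.064 m and horizontal distance between tin_c_center and coaster_far_top below 0.05 m and contact force between tin_c and the fingers above 0.5 N))), for 0.2 s.
3. the tin in the middle is lifted at least 22 mm off its coaster, above it (((height (world z) of tin_a_center above 0.064 m and horizontal distance between tin_a_center and coaster_mid_top below 0.05 m and contact force between tin_a and the fingers above 0.5 N) or (height (world z) of tin_b_center above 0.064 m and horizontal distance between tin_b_center and coaster_mid_top below 0.05 m and contact force between tin_b and the fingers above 0.5 N) or (height (world z) of tin_c_center above 0.064 m and horizontal distance between tin_c_center and coaster_mid_top below 0.05 m and contact force between tin_c and the fingers above 0.5 N))), for 0.2 s.
4. the tin nearest the jar is lifted at least 22 mm off its coaster, above it (((height (world z) of tin_a_center above 0.064 m and horizontal distance between tin_a_center and coaster_near_top below 0.05 m and contact force between tin_a and the fingers above 0.5 N) or (height (world z) of tin_b_center above 0.064 m and horizontal distance between tin_b_center and coaster_near_top below 0.05 m and contact force between tin_b and the fingers above 0.5 N) or (height (world z) of tin_c_center above 0.064 m and horizontal distance between tin_c_center and coaster_near_top below 0.05 m and contact force between tin_c and the fingers above 0.5 N))), for 0.2 s.
At the end, for the whole second after the job is handed in: Cap beyond 1.1 rad. One tin held by fingers, 40 mm or less off the jar axis, centre over 150 mm up, tilt under 0.25 rad, still, off the jar. Others upright (0.1 rad), at rest, 30 mm or less from their starts. No coaster bears over 4.5 N: only the heaviest weighs more (value of joint cap above 1.1 rad and ((horizontal distance between tin_a_center and jar_top below 0.04 m and height (world z) of tin_a_center above 0.15 m and angle between tin_a_center's own z axis and vertical below 0.25 rad and contact force between tin_a and the fingers above 1 N and contact force between tin_a and jar below 0.2 N and linear speed of tin_a below 0.03 m/s and distance of each of tin_b_center, tin_c_center from where it was at the start of the episode below 0.03 m and angle between each of tin_b_center, tin_c_center's own z axis and vertical below 0.1 rad and linear speed of each of tin_b, tin_c below 0.02 m/s) or (horizontal distance between tin_b_center and jar_top below 0.04 m and height (world z) of tin_b_center above 0.15 m and angle between tin_b_center's own z axis and vertical below 0.25 rad and contact force between tin_b and the fingers above 1 N and contact force between tin_b and jar below 0.2 N and linear speed of tin_b below 0.03 m/s and distance of each of tin_a_center, tin_c_center from where it was at the start of the episode below 0.03 m and angle between each of tin_a_center, tin_c_center's own z axis and vertical below 0.1 rad and linear speed of each of tin_a, tin_c below 0.02 m/s) or (horizontal distance between tin_c_center and jar_top below 0.04 m and height (world z) of tin_c_center above 0.15 m and angle between tin_c_center's own z axis and vertical below 0.25 rad and contact force between tin_c and the fingers above 1 N and contact force between tin_c and jar below 0.2 N and linear speed of tin_c below 0.03 m/s and distance of each of tin_a_center, tin_b_center from where it was at the start of the episode below 0.03 m and angle between each of tin_a_center, tin_b_center's own z axis and vertical below 0.1 rad and linear speed of each of tin_a, tin_b below 0.02 m/s)) and contact force between each of coaster_far, coaster_mid, coaster_near and anything else below 4.5 N); the arm keeps its last pose, push and grip.
It fails at once if the dipper is shifted by more than 30 mm (distance of dipper from where it was at the start of the episode above 0.03 m).
It fails at once if the bowl is shifted by more than 30 mm (distance of bowl from where it was at the start of the episode above 0.03 m).
It fails at once if the brush is shifted by more than 30 mm (distance of brush from where it was at the start of the episode above 0.03 m).
It fails at once if a tin is tipped more than 35 degrees (angle between any of tin_a_center, tin_b_center, tin_c_center's own z axis and vertical above 0.61 rad).
It also fails if it takes over 72 s, if anything falls off the work surface, if the arm or the gripper's body presses on something with over 40 N, if the wrist force passes 120 N, or if a joint passes its speed limit or range.

### The arm

A 7-joint arm with a two-finger parallel gripper is mounted at the origin on the work surface. World frame = base frame: x ahead of the robot, y to its left, z up, the work surface at z = 0. Lengths are in m, angles in rad, forces in N, time in s.
With the tool pointing down it reaches from about 0.35 to 0.9 m from the base axis. Payload 19.9 kg.
Tool frame: the origin (TCP) lies midway between the tips of the shut fingers; the grasp point (between the pads) lies 19 mm behind it; z points along the fingers, y is the line along which they close (so a half turn about z gives the same grasp; the last joint's range is limited). The gripper opens to 94 mm and grips with 3 to 60 N. Pads are 16 mm wide; open, the fingers measure 119 mm over their backs; the gripper's body (75 mm by 177 mm) begins 78 mm behind the grasp point.
Start: joints at [1.212, 0.417, -0.01, 1.614, 0.005, 1.111, -0.053], TCP at [0.195, -0.594, 0.205] pointing down, gripper open.
Joint ranges: [-2.81, 2.81], [-0.39, 2.02], [-1.27, 1.25], [0.06, 2.57], [-1.19, 4.33], [0.19, 2], [-2.82, 2.82]. Speed limits (rad/s): [1.89, 1.89, 2.39, 2.39, 3.01, 3.01, 3.01].

### API

Orientations are given as a unit quaternion [w, x, y, z].
In Python, from station import * gives the robot as it stands.
- The arm moves only by the shell command python3 -m inch 'ROWS' [FORCE]. ROWS is JSON, a list of rows, each an object with "xyz": the shift along the tool's x, y, z scaled (see below), a list of three; "twist": the turn, a rotation vector about the tool's x, y, z scaled (see below), a list of three; "hand": the closure, from -1 (fully open) to 1 (shut). A call has 1 to 8 rows; each row shifts and turns the commanded pose from where the row before left it, along the tool's axes as they then stand; what a row does not reach is not made up. The controller multiplies each number of a shift by 0.08 m and each number of a turn by 120 degrees. A row lasts 1/10 s, in which the tool goes at most 50 mm and 8.59 degrees, less where a joint would pass 70% of its speed; a pose out of reach is approached as far as the arm can. A call with a number of a shift or a turn outside -1 to 1 is refused whole. A call with a gripper value outside its range is refused whole. The fingers move at their own pace and stop on an object; FORCE is the grip in N (left out, the last holds). Time passes only in rows, so rows that do not move let the fingers close. It gives the time, the measured TCP pose, the force, the opening and the grip force at its end, in the units of the state.
- get_obs(): the state, without advancing time (a new reading comes with each control period).
- get_image(name): name is "scene" or "top" or "wrist"; returns a dict with "img" (480x640x3 uint8, blue, green, red), "fx", "fy", "cx", "cy" (pixels), "k1" (the pictures are not rectified: a ray, as slopes to the right and down, at radius r is drawn at 1 + k1 r^2 times it, then the intrinsics apply), "extrinsics" (4x4, takes a point from world to camera coordinates). Camera axes: x right, y up, looking along -z (the intrinsics and any distortion apply to the point x, -y, -z); pixel columns grow to the right and rows downward; lengths in m; the calibration is good to about 2 mm. A picture is of the moment at which its call begins. There is no depth.
- close_job(): hands the job in; it is judged then, once.
Trained networks look in the newest picture that a camera, given by its name, has taken for a name from the list of things; names that differ only in an ending like _2 or _b are one class to them, and where a whole thing is asked for, a point or a joint stands for the part that bears it (a point fixed in the world has none). Each returns a list of dicts, best first, with "p" (0 to 1); they miss things now and then, are a little off and sometimes report something else, mostly with a low value. They report only what shows in the picture. A call takes as long as a camera call. They do not tell look-alikes from the thing itself.
- trace(target, camera): "region" (480x640 bool, what is visible of it) and "rect" ([left, top, width, height] in pixels, round what is visible of it).
- pinpoint(target, camera): "at" ([column, row] in pixels: a listed point, or the origin of a listed thing).
The state is a dict: "time": time; "joint_positions": joint angles; "qd": joint speeds; "effort": joint torques, N m; "eef_pos": TCP position; "eef_rot": TCP orientation; "force": force on the tool from outside, world axes, zero at the start; "moment": the same for the moment, N m; "gripper_width": opening from 0.0 (shut) to 1.0 (fully open); "grasp_force": force on a finger pad.
Only numpy, scipy, OpenCV 4.12 (cv2) and the standard library are available. Lean on these libraries where they do the work, as an engineer would, in place of code of your own. Each camera call takes 0.05 s, during which the arm holds its last target. There are 200 camera calls.

## Working session

There is one attempt and no reset: what is moved stays moved. The work goes in short steps, Python scripts to look and compute and a shell command to move; the robot and the scene stay as the last step left them, time stands still between calls to the robot, and variables do not carry over. Pictures are saved under pics/ and viewed, at most 10 in all, crops included, and the job is handed in when it is done.

```bash
mkdir -p pics; cat > h.py <<'E'
from station import *
import numpy as np, cv2
from scipy.spatial.transform import Rotation as R
def ray(c,uv):
    x=np.array([(uv[0]-c["cx"])/c["fx"],(uv[1]-c["cy"])/c["fy"]]);u=x.copy()
    for _ in range(20): u=x/(1+c["k1"]*(u@u))
    E=np.array(c["extrinsics"]);Rm=E[:3,:3]
    return -Rm.T@E[:3,3], Rm.T@np.array([u[0],-u[1],-1])
def onz(c,uv,z):
    o,d=ray(c,uv);return o+d*(z-o[2])/d[2]
def proj(c,p):
    E=np.array(c["extrinsics"]);q=E[:3,:3]@p+E[:3,3];u=np.array([q[0],-q[1]])/-q[2]
    u=u*(1+c["k1"]*(u@u));return np.array([u[0]*c["fx"]+c["cx"],u[1]*c["fy"]+c["cy"]])
def rot():
    q=get_obs()["eef_rot"];return R.from_quat([q[1],q[2],q[3],q[0]])
def go(p,yaw=None):
    o=get_obs();r=rot();d=r.inv().apply(np.array(p)-o["eef_pos"])
    print("tcp",np.round(o["eef_pos"],4),"xyz units",np.round(d/0.08,3),"mm",np.round(d*1000,1))
E
python3 - <<'E'
from h import *
o=get_obs();print({k:np.round(v,3) for k,v in o.items()});print(rot().as_matrix().round(3))
Z={"jar_top":.07,"cap_grip":.097,"tin_a_center":.0415,"coaster_far_top":.004,"coaster_mid_top":.004,"coaster_near_top":.004,"dipper":0,"bowl":0,"brush":0}
ims=[]
for n in("top","scene"):
    c=get_image(n);cv2.imwrite(f"pics/{n}0.png",c["img"])
    for k,z in Z.items():
        for d in pinpoint(k,n)[:5]: print(n,k,round(d["p"],2),np.round(d["at"]),onz(c,d["at"],z).round(3)[:2])
E
```

```text
{'time': np.float64(0.0), 'joint_positions': array([ 1.213,  0.418, -0.01 ,  1.614,  0.005,  1.111, -0.053]), 'qd': array([-0.001, -0.001,  0.001, -0.001, -0.   ,  0.   , -0.001]), 'effort': array([-0.0000e+00, -8.5123e+01,  6.3900e-01, -4.2598e+01, -4.9000e-02,
        1.9000e-02,  0.0000e+00]), 'eef_pos': array([ 0.195, -0.594,  0.205]), 'eef_rot': array([-0.001,  0.987,  0.158, -0.   ]), 'force': array([-0.257,  0.051,  1.207]), 'moment': array([-0.015,  0.052, -0.012]), 'grasp_force': np.float64(0.0), 'gripper_width': np.float64(0.998)}
[[ 0.95   0.312 -0.   ]
 [ 0.312 -0.95   0.001]
 [-0.    -0.001 -1.   ]]
top jar_top 0.82 [510. 329.] [ 0.461 -0.301]
top cap_grip 0.92 [515. 327.] [ 0.465 -0.303]
top tin_a_center 0.94 [268. 211.] [0.705 0.202]
top tin_a_center 0.69 [231. 271.] [0.575 0.278]
top tin_a_center 0.36 [315. 194.] [0.745 0.1  ]
top coaster_far_top 0.7 [238. 275.] [0.569 0.268]
top coaster_far_top 0.61 [233. 271.] [0.578 0.281]
top coaster_mid_top 0.88 [309. 296.] [0.526 0.112]
top coaster_near_top 0.56 [370. 297.] [ 0.525 -0.021]
top dipper 0.92 [163. 253.] [0.616 0.43
[... 288 characters left out ...]
02. 288.] [0.578 0.273]
scene tin_a_center 0.7 [401. 300.] [0.602 0.289]
scene tin_a_center 0.63 [323. 304.] [0.705 0.192]
scene coaster_far_top 0.69 [400. 298.] [0.57  0.268]
scene coaster_far_top 0.16 [268. 306.] [0.754 0.099]
scene coaster_mid_top 0.8 [356. 245.] [0.517 0.115]
scene coaster_near_top 0.78 [304. 213.] [ 0.517 -0.033]
scene coaster_near_top 0.22 [239. 131.] [ 0.393 -0.384]
scene dipper 0.87 [461. 364.] [0.619 0.439]
scene dipper 0.55 [173. 251.] [ 0.783 -0.155]
scene dipper 0.53 [239. 129.] [ 0.383 -0.394]
scene bowl 0.7 [174. 249.] [ 0.778 -0.159]
scene brush 0.84 [271. 308.] [0.75  0.103]
scene brush 0.52 [461. 364.] [0.619 0.44 ]
scene brush 0.38 [350. 236.] [0.502 0.087]
```

View pics/top0.png

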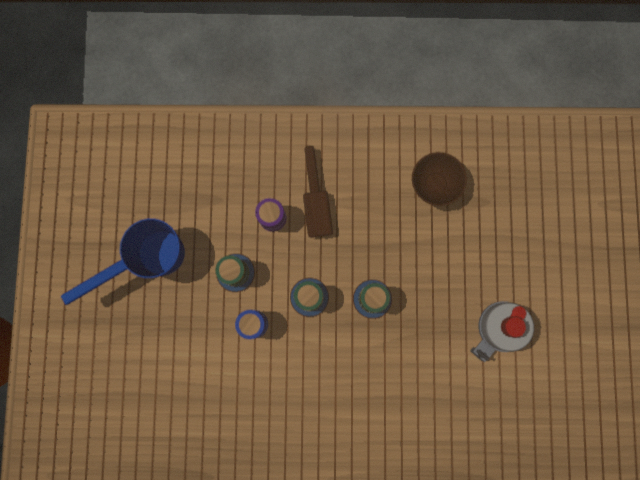

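View pics/scene0.png

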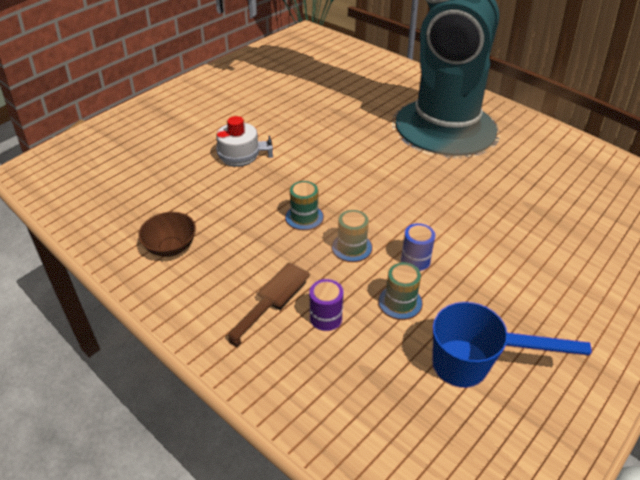

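The top view shows three green tins on blue coasters at (231,271), (309,296) and (375,297). The purple tin at (270,213) and the blue one at (251,324) are decoys. The jar with the red cap is at (512,327). I'll move over the cap and refine with the wrist camera.

```bash
python3 -m inch '[{"xyz":[0.53,-0.3,0],"twist":[0,0,0],"hand":-1},{"xyz":[0.53,-0.3,0],"twist":[0,0,0],"hand":-1},{"xyz":[0.53,-0.3,0],"twist":[0,0,0],"hand":-1},{"xyz":[0.53,-0.3,0],"twist":[0,0,0],"hand":-1},{"xyz":[0.53,-0.3,0],"twist":[0,0,0],"hand":-1},{"xyz":[0.53,-0.3,0],"twist":[0,0,0],"hand":-1},{"xyz":[0.4,-0.22,0],"twist":[0,0,0],"hand":-1},{"xyz":[0,0,0],"twist":[0,0,0],"hand":-1}]' 30
cat > look.py <<'E'
from h import *
import sys
n=sys.argv[1]
c=get_image("wrist");cv2.imwrite(f"pics/{n}.png",c["img"])
Z={"jar_top":.07,"cap_grip":.097,"tin_a_center":.0415}
for k,z in Z.items():
    for d in pinpoint(k,"wrist")[:3]: print(k,round(d["p"],2),np.round(d["at"]),onz(c,d["at"],z).round(4)[:2])
o=get_obs();print(o["eef_pos"].round(4),rot().as_matrix().round(3),o["joint_positions"].round(3),o["time"])
hsv=cv2.cvtColor(c["img"],cv2.COLOR_BGR2HSV)
m=((hsv[...,0]<6)|(hsv[...,0]>174))&(hsv[...,1]>150)&(hsv[...,2]>60)
nn,l,s,ce=cv2.connectedComponentsWithStats(m.astype(np.uint8))
for i in range(1,nn):
    if s[i,4]>300: print("red",s[i],ce[i],onz(c,ce[i],.107).round(4))
print("cam",ray(c,(320,240))[0].round(3))
E
python3 look.py w1
```

```text
time: 1.8
eef_pos: [0.4201, -0.3469, 0.2057]
eef_rot: [-0.0, 0.987, 0.161, 0.001]
force: [-0.3, -0.2, -0.1]
gripper_width: 1.002
grasp_force: 0.0
cap_grip 0.62 [286. 162.] [ 0.4678 -0.3033]
[ 0.4157 -0.3521  0.2054] [[ 0.951  0.31  -0.   ]
 [ 0.31  -0.951 -0.   ]
 [-0.     0.    -1.   ]] [ 0.781  0.28  -0.161  1.811  0.051  1.055 -0.655] 2.0
red [ 255  114   85   79 3788] [295.17370644 153.10031679] [ 0.4768 -0.3084  0.107 ]
cam [ 0.497 -0.322  0.386]
```

View pics/w1.png

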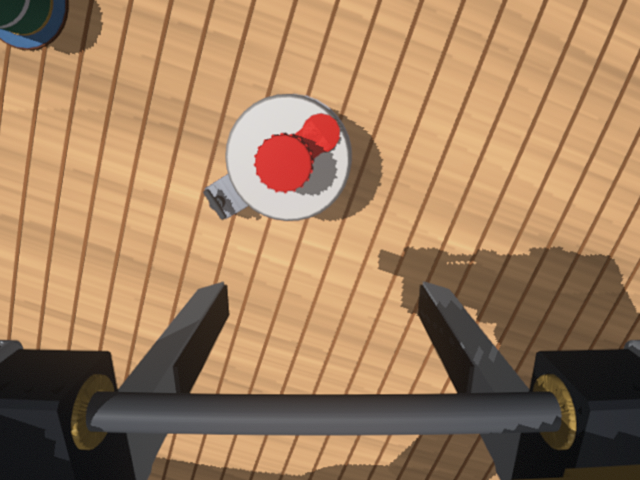

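The wrist view shows the cap grip centred near (284,163), its tongue pointing up-right to (321,132), and the jar circle near (289,157). The clamp is at (222,198).

```bash
python3 - <<'E'
from h import *
c=get_image("wrist")
p=onz(c,(284,163),.107);q=onz(c,(289,157),.07);print(p,q)
t=(p+q)/2;t[2]=.15;go(t)
E
```

```text
[ 0.46379029 -0.30874897  0.107     ] [ 0.46551215 -0.30864441  0.07      ]
tcp [ 0.4156 -0.3522  0.2054] xyz units [ 0.752 -0.327  0.692] mm [ 60.1 -26.2  55.4]
```

```bash
python3 -m inch '[{"xyz":[0.38,-0.17,0],"twist":[0,0,0],"hand":-1},{"xyz":[0.38,-0.17,0],"twist":[0,0,0],"hand":-1},{"xyz":[0,0,0.4],"twist":[0,0,0],"hand":-1},{"xyz":[0,0,0.3],"twist":[0,0,0],"hand":-1},{"xyz":[0,0,0],"twist":[0,0,0],"hand":-1},{"xyz":[0,0,0],"twist":[0,0,0],"hand":-1}]' 30
python3 - <<'E'
from h import *
go([.4655,-.307,.081])
c=get_image("wrist");print(rot().as_matrix().round(3))
print(proj(c,np.array([.4655,-.307,.107])),[ (d["p"],d["at"]) for d in pinpoint("cap_grip","wrist")])
E
```

```text
time: 2.65
eef_pos: [0.4654, -0.3071, 0.1499]
eef_rot: [-0.0, 0.988, 0.157, -0.0]
force: [0.3, 0.0, 0.8]
gripper_width: 1.003
grasp_force: 0.0
tcp [ 0.4654 -0.3071  0.1499] xyz units [ 0.002 -0.001  0.862] mm [ 0.1 -0.1 68.9]
[[ 0.951  0.31   0.001]
 [ 0.31  -0.951 -0.001]
 [ 0.001  0.001 -1.   ]]
[321.62409494 270.76479021] [(0.72, [315.6, 264.1])]
```

```bash
python3 -m inch '[{"xyz":[0,0,0.3],"twist":[0,0,0],"hand":-1},{"xyz":[0,0,0.3],"twist":[0,0,0],"hand":-1},{"xyz":[0,0,0.26],"twist":[0,0,0],"hand":-1},{"xyz":[0,0,0],"twist":[0,0,0],"hand":1},{"xyz":[0,0,0],"twist":[0,0,0],"hand":1},{"xyz":[0,0,0],"twist":[0,0,0],"hand":1},{"xyz":[0,0,0],"twist":[0,0,0],"hand":1},{"xyz":[0,0,0],"twist":[0,0,0],"hand":1}]' 25
python3 - <<'E'
from h import *
print(get_obs()["grasp_force"],get_obs()["force"])
c=get_image("wrist");cv2.imwrite("pics/w2.png",c["img"])
E
```

```text
time: 3.55
eef_pos: [0.4662, -0.3065, 0.0815]
eef_rot: [0.0, 0.987, 0.158, 0.0]
force: [-0.5, 0.2, -0.8]
gripper_width: 0.609
grasp_force: 0.0
0.0 [-0.46493567  0.21400836 -0.83731593]
```

View pics/w2.png

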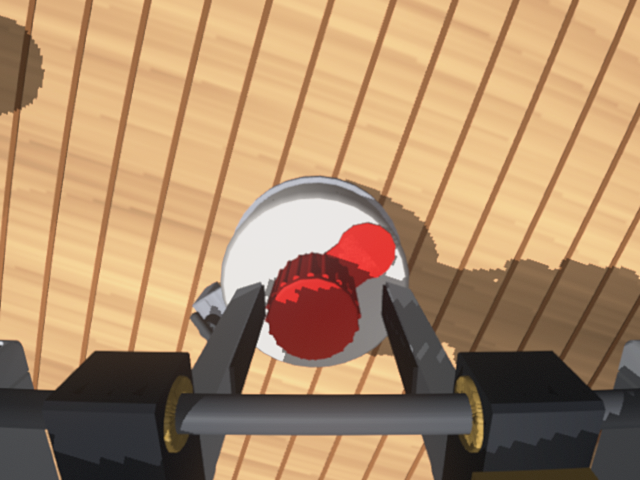

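The fingers straddle the cap. The cap centre (314,307) sits about 3 mm left of the mid-line, so I shift slightly and close.

```bash
python3 -m inch '[{"xyz":[0.01,-0.035,0],"twist":[0,0,0],"hand":1},{"xyz":[0,0,0],"twist":[0,0,0],"hand":1},{"xyz":[0,0,0],"twist":[0,0,0],"hand":1},{"xyz":[0,0,0],"twist":[0,0,0],"hand":1},{"xyz":[0,0,0],"twist":[0,0,0],"hand":1}]' 25
```

```text
time: 4.1
eef_pos: [0.4655, -0.3021, 0.0808]
eef_rot: [-0.001, 0.987, 0.158, -0.0]
force: [-4.1, 7.7, 8.5]
gripper_width: 0.423
grasp_force: 25.0
```

```bash
python3 -m inch '[{"xyz":[0,-0.03,0],"twist":[0,0,0],"hand":1},{"xyz":[0,0,0],"twist":[0,0,-0.05],"hand":1},{"xyz":[0,0,0],"twist":[0,0,-0.05],"hand":1},{"xyz":[0,0,0],"twist":[0,0,-0.05],"hand":1},{"xyz":[0,0,0],"twist":[0,0,-0.05],"hand":1}]' 25
```

```text
time: 4.6
eef_pos: [0.4656, -0.3022, 0.0809]
eef_rot: [0.001, 0.932, 0.361, 0.001]
force: [4.1, -7.5, -6.6]
gripper_width: 0.42
grasp_force: 25.0
```

```bash
python3 -m inch '[{"xyz":[0,0.01,0],"twist":[0,0,-0.06],"hand":1},{"xyz":[0,0,0],"twist":[0,0,-0.06],"hand":1},{"xyz":[0,0,0],"twist":[0,0,-0.06],"hand":1},{"xyz":[0,0,0],"twist":[0,0,-0.06],"hand":1},{"xyz":[0,0,0],"twist":[0,0,-0.06],"hand":1},{"xyz":[0,0,0],"twist":[0,0,0],"hand":1},{"xyz":[0,0,0],"twist":[0,0,0],"hand":1}]' 25
python3 -c "
from h import *
o=get_obs();print(o['moment'],o['force'],rot().as_euler('zyx',degrees=True))"
```

```text
time: 5.3
eef_pos: [0.466, -0.3024, 0.0808]
eef_rot: [0.001, 0.776, 0.63, 0.0]
force: [3.3, -4.4, -3.4]
gripper_width: 0.422
grasp_force: 25.0
[-1.17914095 -1.05655034  0.0602115 ] [ 3.3023843  -4.40153511 -3.44587157] [-7.81460537e+01  8.61702017e-02  1.79947893e+02]
```

```bash
python3 -m inch '[{"xyz":[0,0,0],"twist":[0,0,-0.05],"hand":1},{"xyz":[0,0,0],"twist":[0,0,-0.05],"hand":1},{"xyz":[0,0,0],"twist":[0,0,-0.05],"hand":1},{"xyz":[0,0,0],"twist":[0,0,-0.05],"hand":1},{"xyz":[0,0,0],"twist":[0,0,0],"hand":1},{"xyz":[0,0,0],"twist":[0,0,0],"hand":1}]' 25
python3 - <<'E'
from h import *
o=get_obs();print(o['moment'],o['force'],rot().as_euler('zyx',degrees=True))
c=get_image("wrist");cv2.imwrite("pics/w3.png",c["img"])
E
```

```text
time: 5.9
eef_pos: [0.4663, -0.3024, 0.0809]
eef_rot: [0.001, 0.628, 0.778, 0.0]
force: [5.5, -3.6, -3.6]
gripper_width: 0.424
grasp_force: 25.0
[-1.00696793 -1.41133297 -0.11956563] [ 5.54295844 -3.55945336 -3.64032605] [-1.02136067e+02  1.11064504e-01  1.79950099e+02]
```

View pics/w3.png

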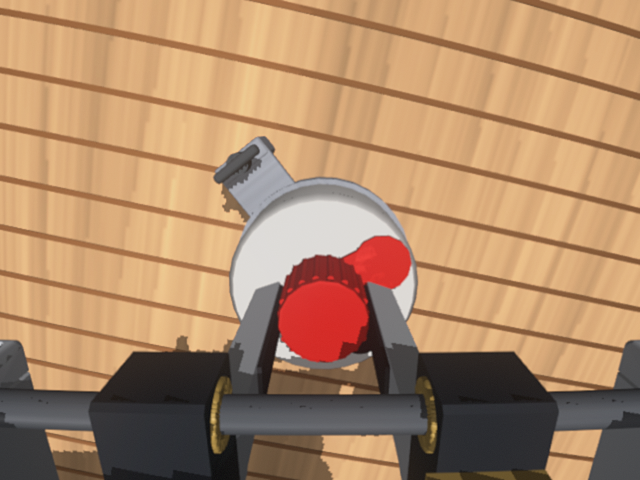

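The tongue tip is now at (385,262), slightly rotated relative to the hand compared with before, so the cap is probably at its stop. I'll twist a little more to confirm.

```bash
cat > tong.py <<'E'
from h import *
c=get_image("wrist");hsv=cv2.cvtColor(c["img"],cv2.COLOR_BGR2HSV)
m=((hsv[...,0]<6)|(hsv[...,0]>174))&(hsv[...,1]>150)&(hsv[...,2]>60)
a=np.array([.466,-.3024])
P=np.array([onz(c,(u,v),.0735)[:2] for v,u in np.argwhere(m)])-a
r=np.hypot(*P.T);d=onz
# visible tongue: far from axis, and nearer jar rim
E=np.array(c["extrinsics"]);
s=(r>.036)&(r<.05)&(np.hypot(*(P+a-onz(c,(320,470),.0735)[:2]).T)>.03)
for lo,hi in((.036,.042),(.042,.05)):
    k=(r>lo)&(r<hi);an=np.arctan2(P[k,1],P[k,0]);print(k.sum(),np.degrees(np.median(an)))
print("yaw",rot().as_euler('zyx',degrees=True)[0],get_obs()["moment"])
E
python3 tong.py
python3 -m inch '[{"xyz":[0,0,0],"twist":[0,0,-0.05],"hand":1},{"xyz":[0,0,0],"twist":[0,0,-0.05],"hand":1},{"xyz":[0,0,0],"twist":[0,0,0],"hand":1}]' 25
python3 tong.py
```

```text
1098 24.46749230134234
470 39.01974280486459
yaw -102.13226206892428 [-1.03360646 -1.41855192 -0.10575944]
time: 6.3
eef_pos: [0.4663, -0.3022, 0.0809]
eef_rot: [0.001, 0.542, 0.84, 0.0]
force: [5.8, -2.5, -2.6]
gripper_width: 0.423
grasp_force: 25.0
1069 23.937634196353347
462 39.06991568139965
yaw -114.18681757236057 [-0.71494914 -1.44172171 -0.10857622]
```

The tongue stayed put while the hand turned another 12°, so the cap is against its stop. Release and rise.

```bash
python3 -m inch '[{"xyz":[0,0,0],"twist":[0,0,0],"hand":-1},{"xyz":[0,0,0],"twist":[0,0,0],"hand":-1},{"xyz":[0,0,0],"twist":[0,0,0],"hand":-1},{"xyz":[0,0,0],"twist":[0,0,0],"hand":-1},{"xyz":[0,0,-0.5],"twist":[0,0,0],"hand":-1},{"xyz":[0,0,-0.6],"twist":[0,0,0],"hand":-1},{"xyz":[0,0,-0.5],"twist":[0,0,0],"hand":-1},{"xyz":[0,0,0],"twist":[0,0,0],"hand":-1}]' 30
python3 -m inch '[{"xyz":[0,0,0],"twist":[0,0,0.07],"hand":-1},{"xyz":[0,0,0],"twist":[0,0,0.07],"hand":-1},{"xyz":[0,0,0],"twist":[0,0,0.07],"hand":-1},{"xyz":[0,0,0],"twist":[0,0,0.07],"hand":-1},{"xyz":[0,0,0],"twist":[0,0,0.07],"hand":-1},{"xyz":[0,0,0],"twist":[0,0,0.07],"hand":-1},{"xyz":[0,0,0],"twist":[0,0,0.07],"hand":-1},{"xyz":[0,0,0],"twist":[0,0,0.07],"hand":-1}]' 30
python3 - <<'E'
from h import *
print(get_obs()["joint_positions"].round(2),rot().as_euler('zyx',degrees=True).round(1))
go([.53,.23,.205])
E
```

```text
time: 7.15
eef_pos: [0.4675, -0.3025, 0.2137]
eef_rot: [0.004, 0.544, 0.839, -0.0]
force: [0.6, 0.4, -1.2]
gripper_width: 1.001
grasp_force: 0.0
time: 7.95
eef_pos: [0.4652, -0.3015, 0.2081]
eef_rot: [-0.0, 0.918, 0.396, -0.0]
force: [-0.2, -0.4, -0.6]
gripper_width: 1.002
grasp_force: 0.0
[ 0.86  0.32 -0.42  1.78  0.14  1.08 -0.36] [ -46.6   -0.  -180. ]
tcp [ 0.4652 -0.3015  0.2081] xyz units [ 5.385 -3.976  0.041] mm [ 430.8 -318.1    3.3]
```

```bash
python3 -m inch '[{"xyz":[0.4,-0.29,0],"twist":[0,0,0],"hand":-1},{"xyz":[0.4,-0.29,0],"twist":[0,0,0],"hand":-1},{"xyz":[0.4,-0.29,0],"twist":[0,0,0],"hand":-1},{"xyz":[0.4,-0.29,0],"twist":[0,0,0],"hand":-1},{"xyz":[0.4,-0.29,0],"twist":[0,0,0],"hand":-1},{"xyz":[0.4,-0.29,0],"twist":[0,0,0],"hand":-1},{"xyz":[0.4,-0.29,0],"twist":[0,0,0],"hand":-1},{"xyz":[0.4,-0.29,0],"twist":[0,0,0],"hand":-1}]' 30
python3 -m inch '[{"xyz":[0.4,-0.29,0],"twist":[0,0,0],"hand":-1},{"xyz":[0.4,-0.29,0],"twist":[0,0,0],"hand":-1},{"xyz":[0.4,-0.29,0],"twist":[0,0,0],"hand":-1},{"xyz":[0.4,-0.29,0],"twist":[0,0,0],"hand":-1},{"xyz":[0,0,0],"twist":[0,0,0],"hand":-1},{"xyz":[0,0,0],"twist":[0,0,0],"hand":-1}]' 30
cat > w.py <<'E'
from h import *
import sys
c=get_image("wrist");cv2.imwrite(f"pics/{sys.argv[1]}.png",c["img"])
for k in("tin_a_center","coaster_far_top","coaster_mid_top","coaster_near_top"):
    z=.0415 if "tin" in k else .004
    for d in pinpoint(k,"wrist")[:3]: print(k,round(d["p"],2),np.round(d["at"]),onz(c,d["at"],z).round(4)[:2])
for d in trace("tin_a_center","wrist")[:4]:
    print("tin region",round(d["p"],2),d["rect"])
hsv=cv2.cvtColor(c["img"],cv2.COLOR_BGR2HSV)
print(get_obs()["eef_pos"].round(4),rot().as_euler('zyx',degrees=True).round(1),get_obs()["joint_positions"].round(2))
E
python3 w.py w4
```

```text
time: 8.75
eef_pos: [0.5043, 0.0136, 0.2084]
eef_rot: [-0.0, 0.917, 0.398, -0.0]
force: [0.3, -0.4, 0.4]
gripper_width: 0.999
grasp_force: 0.0
time: 9.35
eef_pos: [0.5237, 0.1695, 0.208]
eef_rot: [-0.0, 0.917, 0.399, -0.001]
force: [-0.1, -0.6, -0.3]
gripper_width: 1.002
grasp_force: 0.0
tin region 0.95 [237.9, 41.8, 81.6, 87.9]
tin region 0.71 [412.5, 3.6, 101.5, 98.7]
tin region 0.15 [415.4, 329.1, 39.0, 66.1]
[0.5243 0.168  0.2087] [-46.9   0.  180. ] [ 0.17  0.35 -0.66  1.78  0.24  1.1  -1.33]
```

View pics/w4.png

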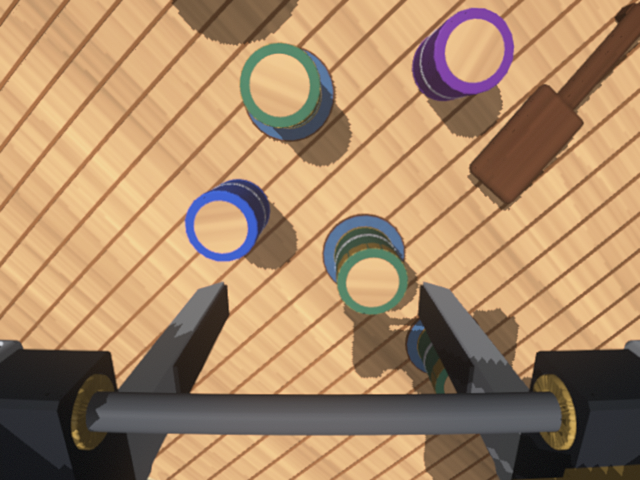

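Far tin's lid is at (280,85), mid tin's lid at (373,281), blue decoy at (221,225), purple decoy at (474,51).

```bash
python3 - <<'E'
from h import *
c=get_image("wrist")
for uv in((280,85),(373,281),(221,225),(474,51)): print(onz(c,uv,.079).round(4))
t=onz(c,(280,85),.079);t[2]=.2;go(t)
E
```

```text
[0.5793 0.2714 0.079 ]
[0.5275 0.1085 0.079 ]
[0.4699 0.2287 0.079 ]
[0.6995 0.1923 0.079 ]
tcp [0.5243 0.1681 0.2087] xyz units [ 1.412 -0.38   0.109] mm [113.  -30.4   8.7]
```

```bash
python3 -m inch '[{"xyz":[0.36,-0.1,0.1],"twist":[0,0,0],"hand":-1},{"xyz":[0.36,-0.1,0.1],"twist":[0,0,0],"hand":-1},{"xyz":[0.36,-0.1,0.2],"twist":[0,0,0],"hand":-1},{"xyz":[0.36,-0.1,0.2],"twist":[0,0,0],"hand":-1},{"xyz":[0,0,0],"twist":[0,0,0],"hand":-1},{"xyz":[0,0,0],"twist":[0,0,0],"hand":-1}]' 30
cat > lid.py <<'E'
from h import *
import sys
c=get_image("wrist");cv2.imwrite(f"pics/{sys.argv[1]}.png",c["img"])
hsv=cv2.cvtColor(c["img"],cv2.COLOR_BGR2HSV)
m=((hsv[...,0]>40)&(hsv[...,0]<90)&(hsv[...,1]>60)&(hsv[...,2]>50)).astype(np.uint8)
n,l,s,ce=cv2.connectedComponentsWithStats(m)
for i in range(1,n):
    if s[i,4]>400: print("green",s[i],ce[i].round())
cs,_=cv2.findContours(m,cv2.RETR_CCOMP,cv2.CHAIN_APPROX_NONE)[-2:]
h=cv2.findContours(m,cv2.RETR_CCOMP,cv2.CHAIN_APPROX_NONE)[-1][0]
for k,q in enumerate(cs):
    if h[k][3]>=0 and cv2.contourArea(q)>800:   # inner hole of the lid ring
        e=cv2.fitEllipse(q);print("lid hole",np.round(e[0]),np.round(e[1]),onz(c,e[0],.079).round(4))
print(get_obs()["eef_pos"].round(4),"t",get_obs()["time"],"width dir y", rot().as_matrix()[:2,1].round(3))
for d in pinpoint("tin_a_center","wrist")[:2]: print(d["p"],d["at"],onz(c,d["at"],.0415))
E
python3 lid.py w5
```

```text
time: 10.3
eef_pos: [0.5791, 0.275, 0.1602]
eef_rot: [-0.0, 0.917, 0.399, -0.001]
force: [-0.2, -0.4, -0.3]
gripper_width: 0.999
grasp_force: 0.0
green [ 280  213   85   81 2086] [322. 251.]
green [376 435  72  29 497] [409. 450.]
lid hole [322. 254.] [64. 67.] [0.5778 0.2733 0.079 ]
[0.5794 0.2743 0.1608] t 10.35 width dir y [ 0.73  -0.683]
```

View pics/w5.png

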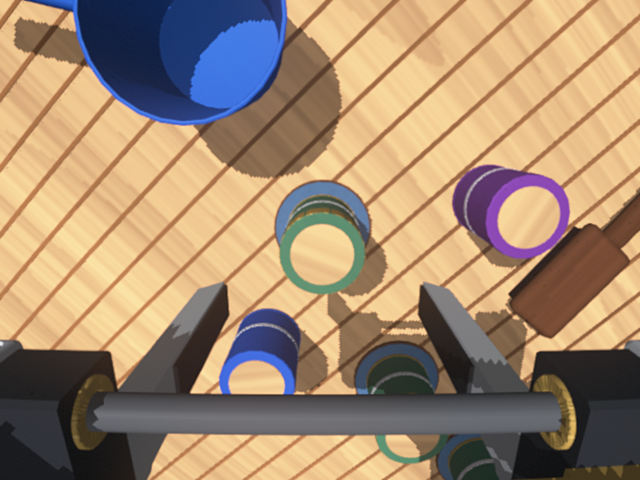

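The target lid at (322,254) is between the fingers, with the blue decoy at (258,370) outside them. I descend and grip.

```bash
python3 -m inch '[{"xyz":[-0.02,0,0.35],"twist":[0,0,0],"hand":-1},{"xyz":[0,0,0.35],"twist":[0,0,0],"hand":-1},{"xyz":[0,0,0.35],"twist":[0,0,0],"hand":-1},{"xyz":[0,0,0.35],"twist":[0,0,0],"hand":-1},{"xyz":[0,0,0.32],"twist":[0,0,0],"hand":-1},{"xyz":[0,0,0],"twist":[0,0,0],"hand":-1},{"xyz":[0,0,0],"twist":[0,0,0],"hand":1},{"xyz":[0,0,0],"twist":[0,0,0],"hand":1}]' 35
python3 -m inch '[{"xyz":[0,0,0],"twist":[0,0,0],"hand":1},{"xyz":[0,0,0],"twist":[0,0,0],"hand":1},{"xyz":[0,0,0],"twist":[0,0,0],"hand":1},{"xyz":[0,0,0],"twist":[0,0,0],"hand":1}]' 35
```

```text
time: 11.2
eef_pos: [0.5793, 0.2739, 0.025]
eef_rot: [-0.0, 0.917, 0.398, 0.001]
force: [0.9, -0.8, 0.4]
gripper_width: 0.866
grasp_force: 0.0
time: 11.6
eef_pos: [0.5785, 0.274, 0.0237]
eef_rot: [-0.0, 0.917, 0.398, 0.0]
force: [-0.8, -1.1, 8.3]
gripper_width: 0.636
grasp_force: 35.0
```

```bash
python3 -m inch '[{"xyz":[0,0,-0.2],"twist":[0,0,0],"hand":1},{"xyz":[0,0,-0.22],"twist":[0,0,0],"hand":1},{"xyz":[0,0,-0.2],"twist":[0,0,0],"hand":1},{"xyz":[0,0,0],"twist":[0,0,0],"hand":1},{"xyz":[0,0,0],"twist":[0,0,0],"hand":1},{"xyz":[0,0,0],"twist":[0,0,0],"hand":1},{"xyz":[0,0,0],"twist":[0,0,0],"hand":1}]' 35
cat > heft.py <<'E'
from h import *
f=[]
for i in range(8):
    get_image("wrist");f.append(get_obs()["force"])
f=np.array(f);print("mean",f.mean(0).round(2),"sd",f.std(0).round(2),get_obs()["eef_pos"].round(4),get_obs()["effort"].round(2))
E
python3 heft.py
```

```text
time: 12.3
eef_pos: [0.5779, 0.2736, 0.072]
eef_rot: [-0.0, 0.917, 0.398, -0.001]
force: [0.9, 0.3, -2.1]
gripper_width: 0.635
grasp_force: 35.0
mean [ 0.12  0.03 -2.83] sd [0.39 0.58 0.32] [0.5783 0.2738 0.0726] [-1.000e-02 -9.532e+01 -1.538e+01 -3.614e+01  0.000e+00 -7.000e-02
 -0.000e+00]
```

About 2.8 N, a light tin. I set it back down.

```bash
python3 -m inch '[{"xyz":[0,0,0.2],"twist":[0,0,0],"hand":1},{"xyz":[0,0,0.2],"twist":[0,0,0],"hand":1},{"xyz":[0,0,0.11],"twist":[0,0,0],"hand":1},{"xyz":[0,0,0.06],"twist":[0,0,0],"hand":1},{"xyz":[0,0,0.04],"twist":[0,0,0],"hand":1},{"xyz":[0,0,0],"twist":[0,0,0],"hand":1},{"xyz":[0,0,0],"twist":[0,0,0],"hand":1}]' 35
python3 heft.py
```

```text
time: 13.4
eef_pos: [0.5785, 0.274, 0.0241]
eef_rot: [-0.0, 0.917, 0.398, 0.0]
force: [0.3, 0.0, -3.0]
gripper_width: 0.635
grasp_force: 35.0
mean [-0.41 -0.19 -2.9 ] sd [0.55 0.32 0.41] [0.5783 0.2738 0.0239] [-0.000e+00 -9.849e+01 -1.567e+01 -3.340e+01  1.000e-02 -7.000e-02
  0.000e+00]
```

```bash
python3 -m inch '[{"xyz":[0,0,0.015],"twist":[0,0,0],"hand":1},{"xyz":[0,0,0.01],"twist":[0,0,0],"hand":1},{"xyz":[0,0,0],"twist":[0,0,0],"hand":1}]' 35
python3 heft.py
```

```text
time: 14.1
eef_pos: [0.5785, 0.2739, 0.0237]
eef_rot: [0.0, 0.917, 0.398, 0.0]
force: [-10.4, -7.9, 28.7]
gripper_width: 0.636
grasp_force: 35.0
mean [-10.82  -7.47  28.51] sd [0.36 0.45 0.39] [0.5785 0.2739 0.0237] [-1.310e+00 -8.268e+01 -1.266e+01 -3.153e+01  9.400e-01 -4.140e+00
 -2.000e-02]
```

```bash
python3 -m inch '[{"xyz":[0,0,-0.02],"twist":[0,0,0],"hand":1},{"xyz":[0,0,0],"twist":[0,0,0],"hand":-1},{"xyz":[0,0,0],"twist":[0,0,0],"hand":-1},{"xyz":[0,0,0],"twist":[0,0,0],"hand":-1},{"xyz":[0,0,0],"twist":[0,0,0],"hand":-1},{"xyz":[0,0,0],"twist":[0,0,0],"hand":-1},{"xyz":[0,0,-0.3],"twist":[0,0,0],"hand":-1},{"xyz":[0,0,-0.4],"twist":[0,0,0],"hand":-1}]' 35
python3 -m inch '[{"xyz":[0,0,-0.5],"twist":[0,0,0],"hand":-1},{"xyz":[0,0,-0.5],"twist":[0,0,0],"hand":-1},{"xyz":[0,0,0],"twist":[0,0,0],"hand":-1},{"xyz":[0,0,0],"twist":[0,0,0],"hand":-1}]' 35
python3 heft.py; python3 lid.py w6
python3 -c "
from h import *
go([.5275,.1085,.16])"
```

```text
time: 15.3
eef_pos: [0.5774, 0.2734, 0.0788]
eef_rot: [-0.0, 0.917, 0.398, -0.001]
force: [-0.2, 0.1, 0.9]
gripper_width: 1.002
grasp_force: 0.0
time: 15.7
eef_pos: [0.5786, 0.2738, 0.1601]
eef_rot: [0.0, 0.917, 0.398, 0.001]
force: [0.6, -0.6, 0.4]
gripper_width: 0.999
grasp_force: 0.0
mean [-0.18  0.09 -0.15] sd [0.48 0.71 0.31] [0.5781 0.2738 0.1589] [ 1.000e-02 -8.870e+01 -1.408e+01 -3.952e+01  0.000e+00 -7.000e-02
 -0.000e+00]
green [ 281  211   86   82 2127] [324. 249.]
green [377 435  72  28 505] [409. 450.]
lid hole [323. 253.] [64. 67.] [0.5786 0.2724 0.079 ]
[0.5782 0.2738 0.159 ] t 16.15 width dir y [ 0.731 -0.683]
tcp [0.5783 0.2738 0.1592] xyz units [-1.943  0.947 -0.01 ] mm [-155.4   75.7   -0.8]
```

```bash
python3 -m inch '[{"xyz":[-0.39,0.19,0],"twist":[0,0,0],"hand":-1},{"xyz":[-0.39,0.19,0],"twist":[0,0,0],"hand":-1},{"xyz":[-0.39,0.19,0],"twist":[0,0,0],"hand":-1},{"xyz":[-0.39,0.19,0],"twist":[0,0,0],"hand":-1},{"xyz":[-0.39,0.19,0],"twist":[0,0,0],"hand":-1},{"xyz":[0,0,0],"twist":[0,0,0],"hand":-1},{"xyz":[0,0,0],"twist":[0,0,0],"hand":-1}]' 35
python3 lid.py w7
```

```text
time: 16.9
eef_pos: [0.5275, 0.1075, 0.1597]
eef_rot: [0.0, 0.917, 0.398, 0.0]
force: [0.6, 0.2, -1.0]
gripper_width: 1.0
grasp_force: 0.0
green [ 147    0   98   56 1761] [198.  31.]
green [ 275  208   85   82 2138] [317. 247.]
green [399 345  37  49 526] [412. 367.]
lid hole [317. 250.] [64. 67.] [0.526  0.1104 0.079 ]
[0.5276 0.1085 0.1597] t 16.95 width dir y [ 0.731 -0.683]
```

```bash
python3 -m inch '[{"xyz":[0,-0.03,0.35],"twist":[0,0,0],"hand":-1},{"xyz":[0,0,0.35],"twist":[0,0,0],"hand":-1},{"xyz":[0,0,0.35],"twist":[0,0,0],"hand":-1},{"xyz":[0,0,0.35],"twist":[0,0,0],"hand":-1},{"xyz":[0,0,0.3],"twist":[0,0,0],"hand":-1},{"xyz":[0,0,0],"twist":[0,0,0],"hand":-1},{"xyz":[0,0,0],"twist":[0,0,0],"hand":1},{"xyz":[0,0,0],"twist":[0,0,0],"hand":1}]' 35
python3 -m inch '[{"xyz":[0,0,0],"twist":[0,0,0],"hand":1},{"xyz":[0,0,0],"twist":[0,0,0],"hand":1},{"xyz":[0,0,0],"twist":[0,0,0],"hand":1},{"xyz":[0,0,0],"twist":[0,0,0],"hand":1}]' 35
python3 -m inch '[{"xyz":[0,0,-0.2],"twist":[0,0,0],"hand":1},{"xyz":[0,0,-0.22],"twist":[0,0,0],"hand":1},{"xyz":[0,0,-0.2],"twist":[0,0,0],"hand":1},{"xyz":[0,0,0],"twist":[0,0,0],"hand":1},{"xyz":[0,0,0],"twist":[0,0,0],"hand":1},{"xyz":[0,0,0],"twist":[0,0,0],"hand":1},{"xyz":[0,0,0],"twist":[0,0,0],"hand":1}]' 35
python3 heft.py
```

```text
time: 17.8
eef_pos: [0.5264, 0.1103, 0.0247]
eef_rot: [0.0, 0.917, 0.399, 0.001]
force: [-0.4, 0.2, 0.2]
gripper_width: 0.862
grasp_force: 0.0
time: 18.2
eef_pos: [0.5258, 0.1098, 0.0241]
eef_rot: [0.0, 0.917, 0.398, 0.0]
force: [-2.5, -0.5, 8.2]
gripper_width: 0.634
grasp_force: 35.0
time: 18.9
eef_pos: [0.5252, 0.1095, 0.0724]
eef_rot: [-0.0, 0.917, 0.398, -0.001]
force: [0.1, 0.1, -5.4]
gripper_width: 0.635
grasp_force: 35.0
mean [-0.07 -0.14 -5.59] sd [0.44 0.51 0.38] [0.5256 0.1096 0.073 ] [-2.000e-02 -7.840e+01 -1.185e+01 -3.439e+01 -1.000e-02 -7.000e-02
 -0.000e+00]
```

About 5.6 N, so this is probably the heaviest. It still has to go back, because the near tin must be hefted next.

```bash
python3 -m inch '[{"xyz":[0,0,0.2],"twist":[0,0,0],"hand":1},{"xyz":[0,0,0.2],"twist":[0,0,0],"hand":1},{"xyz":[0,0,0.11],"twist":[0,0,0],"hand":1},{"xyz":[0,0,0.06],"twist":[0,0,0],"hand":1},{"xyz":[0,0,0.045],"twist":[0,0,0],"hand":1},{"xyz":[0,0,0],"twist":[0,0,0],"hand":1},{"xyz":[0,0,0],"twist":[0,0,0],"hand":1}]' 35
python3 heft.py
```

```text
time: 20.0
eef_pos: [0.5258, 0.1097, 0.024]
eef_rot: [0.0, 0.917, 0.398, 0.0]
force: [0.3, -0.0, -6.6]
gripper_width: 0.632
grasp_force: 35.0
mean [ 0.31  0.41 -5.61] sd [0.25 0.26 0.43] [0.5256 0.1095 0.0239] [ 1.000e-02 -8.283e+01 -1.232e+01 -3.062e+01 -0.000e+00 -7.000e-02
  0.000e+00]
```

```bash
python3 -m inch '[{"xyz":[0,0,0.007],"twist":[0,0,0],"hand":1},{"xyz":[0,0,0],"twist":[0,0,0],"hand":1},{"xyz":[0,0,0],"twist":[0,0,0],"hand":-1},{"xyz":[0,0,0],"twist":[0,0,0],"hand":-1},{"xyz":[0,0,0],"twist":[0,0,0],"hand":-1},{"xyz":[0,0,0],"twist":[0,0,0],"hand":-1},{"xyz":[0,0,0],"twist":[0,0,0],"hand":-1}]' 35
python3 -m inch '[{"xyz":[0,0,-0.3],"twist":[0,0,0],"hand":-1},{"xyz":[0,0,-0.4],"twist":[0,0,0],"hand":-1},{"xyz":[0,0,-0.5],"twist":[0,0,0],"hand":-1},{"xyz":[0,0,-0.5],"twist":[0,0,0],"hand":-1},{"xyz":[0,0,0],"twist":[0,0,0],"hand":-1},{"xyz":[0,0,0],"twist":[0,0,0],"hand":-1}]' 35
python3 lid.py w8
python3 -c "
from h import *
go([.524,-.03,.16])"
```

```text
time: 21.1
eef_pos: [0.5257, 0.1096, 0.0233]
eef_rot: [-0.0, 0.917, 0.398, 0.0]
force: [0.3, 0.9, 0.2]
gripper_width: 0.992
grasp_force: 0.0
time: 21.7
eef_pos: [0.5259, 0.1094, 0.1598]
eef_rot: [0.0, 0.917, 0.398, 0.001]
force: [-0.5, 0.7, -0.9]
gripper_width: 0.999
grasp_force: 0.0
green [ 152    0   97   57 1758] [202.  32.]
green [ 280  210   86   81 2149] [323. 248.]
green [402 346  34  48 511] [414. 367.]
lid hole [322. 251.] [64. 67.] [0.5266 0.1091 0.079 ]
[0.5254 0.1093 0.1589] t 21.75 width dir y [ 0.731 -0.683]
tcp [0.5251 0.1093 0.1584] xyz units [-1.282  1.179 -0.02 ] mm [-102.5   94.3   -1.6]
```

```bash
python3 -m inch '[{"xyz":[-0.32,0.29,0],"twist":[0,0,0],"hand":-1},{"xyz":[-0.32,0.29,0],"twist":[0,0,0],"hand":-1},{"xyz":[-0.32,0.3,0],"twist":[0,0,0],"hand":-1},{"xyz":[-0.32,0.3,0],"twist":[0,0,0],"hand":-1},{"xyz":[0,0,0],"twist":[0,0,0],"hand":-1},{"xyz":[0,0,0],"twist":[0,0,0],"hand":-1}]' 35
python3 lid.py w9
```

```text
time: 22.4
eef_pos: [0.5241, -0.03, 0.1582]
eef_rot: [-0.001, 0.917, 0.398, -0.001]
force: [0.3, 1.4, 0.3]
gripper_width: 1.001
grasp_force: 0.0
green [ 127   45   93   98 2909] [175.  93.]
green [ 275  207   86   82 2205] [318. 245.]
lid hole [318. 249.] [65. 67.] [ 0.5237 -0.0265  0.079 ]
lid hole [172.  94.] [71. 78.] [0.5267 0.1093 0.079 ]
[ 0.5243 -0.0291  0.1585] t 22.45 width dir y [ 0.731 -0.682]
```

```bash
python3 -m inch '[{"xyz":[0.02,-0.03,0.35],"twist":[0,0,0],"hand":-1},{"xyz":[0,0,0.35],"twist":[0,0,0],"hand":-1},{"xyz":[0,0,0.35],"twist":[0,0,0],"hand":-1},{"xyz":[0,0,0.35],"twist":[0,0,0],"hand":-1},{"xyz":[0,0,0.28],"twist":[0,0,0],"hand":-1},{"xyz":[0,0,0],"twist":[0,0,0],"hand":-1},{"xyz":[0,0,0],"twist":[0,0,0],"hand":1},{"xyz":[0,0,0],"twist":[0,0,0],"hand":1}]' 35
python3 -m inch '[{"xyz":[0,0,0],"twist":[0,0,0],"hand":1},{"xyz":[0,0,0],"twist":[0,0,0],"hand":1},{"xyz":[0,0,0],"twist":[0,0,0],"hand":1},{"xyz":[0,0,0],"twist":[0,0,0],"hand":1}]' 35
python3 -m inch '[{"xyz":[0,0,-0.2],"twist":[0,0,0],"hand":1},{"xyz":[0,0,-0.22],"twist":[0,0,0],"hand":1},{"xyz":[0,0,-0.2],"twist":[0,0,0],"hand":1},{"xyz":[0,0,0],"twist":[0,0,0],"hand":1},{"xyz":[0,0,0],"twist":[0,0,0],"hand":1},{"xyz":[0,0,0],"twist":[0,0,0],"hand":1},{"xyz":[0,0,0],"twist":[0,0,0],"hand":1}]' 35
python3 heft.py
```

```text
time: 23.3
eef_pos: [0.5247, -0.0264, 0.0261]
eef_rot: [0.0, 0.917, 0.399, 0.001]
force: [0.5, 0.4, -0.2]
gripper_width: 0.864
grasp_force: 0.0
time: 23.7
eef_pos: [0.5243, -0.027, 0.0255]
eef_rot: [0.0, 0.917, 0.398, 0.0]
force: [-1.4, 0.4, 8.3]
gripper_width: 0.636
grasp_force: 35.0
time: 24.4
eef_pos: [0.5236, -0.0268, 0.0739]
eef_rot: [-0.0, 0.917, 0.398, -0.0]
force: [0.8, -0.3, -2.5]
gripper_width: 0.636
grasp_force: 35.0
mean [-0.17 -0.08 -2.61] sd [0.45 0.36 0.45] [ 0.524  -0.0269  0.0744] [-2.000e-02 -7.469e+01 -1.026e+01 -3.322e+01 -2.000e-02 -5.000e-02
 -0.000e+00]
```

The near tin is about 2.6 N, so the middle tin (5.6 N) is the heaviest. I put this one back.

```bash
python3 -m inch '[{"xyz":[0,0,0.2],"twist":[0,0,0],"hand":1},{"xyz":[0,0,0.2],"twist":[0,0,0],"hand":1},{"xyz":[0,0,0.11],"twist":[0,0,0],"hand":1},{"xyz":[0,0,0.06],"twist":[0,0,0],"hand":1},{"xyz":[0,0,0.05],"twist":[0,0,0],"hand":1},{"xyz":[0,0,0],"twist":[0,0,0],"hand":1},{"xyz":[0,0,0],"twist":[0,0,0],"hand":1}]' 35
python3 -c "
from h import *
go([.524,-.0269,.0251])"
```

```text
time: 25.5
eef_pos: [0.5243, -0.0268, 0.0251]
eef_rot: [0.0, 0.917, 0.398, 0.0]
force: [0.2, 0.1, -2.0]
gripper_width: 0.638
grasp_force: 35.0
tcp [ 0.5243 -0.0268  0.0251] xyz units [-0.003 -0.002 -0.   ] mm [-0.2 -0.1 -0. ]
```

```bash
python3 -m inch '[{"xyz":[0,0,0.007],"twist":[0,0,0],"hand":1},{"xyz":[0,0,0],"twist":[0,0,0],"hand":1},{"xyz":[0,0,0],"twist":[0,0,0],"hand":-1},{"xyz":[0,0,0],"twist":[0,0,0],"hand":-1},{"xyz":[0,0,0],"twist":[0,0,0],"hand":-1},{"xyz":[0,0,0],"twist":[0,0,0],"hand":-1},{"xyz":[0,0,0],"twist":[0,0,0],"hand":-1}]' 35
python3 -m inch '[{"xyz":[0,0,-0.3],"twist":[0,0,0],"hand":-1},{"xyz":[0,0,-0.4],"twist":[0,0,0],"hand":-1},{"xyz":[0,0,-0.5],"twist":[0,0,0],"hand":-1},{"xyz":[0,0,-0.5],"twist":[0,0,0],"hand":-1},{"xyz":[0,0,0],"twist":[0,0,0],"hand":-1},{"xyz":[0,0,0],"twist":[0,0,0],"hand":-1}]' 35
python3 -m inch '[{"xyz":[0.32,-0.29,0],"twist":[0,0,0],"hand":-1},{"xyz":[0.32,-0.29,0],"twist":[0,0,0],"hand":-1},{"xyz":[0.32,-0.29,0],"twist":[0,0,0],"hand":-1},{"xyz":[0.31,-0.28,0],"twist":[0,0,0],"hand":-1},{"xyz":[0,0,0],"twist":[0,0,0],"hand":-1},{"xyz":[0,0,0],"twist":[0,0,0],"hand":-1}]' 35
python3 lid.py w10; python3 -c "
from h import *
go([.5258,.1096,.0240])"
```

```text
time: 26.2
eef_pos: [0.5241, -0.0269, 0.0243]
eef_rot: [-0.0, 0.917, 0.398, 0.0]
force: [-0.3, -0.5, 0.4]
gripper_width: 0.992
grasp_force: 0.0
time: 26.8
eef_pos: [0.5243, -0.0271, 0.1608]
eef_rot: [0.001, 0.917, 0.398, 0.0]
force: [-0.0, -0.2, -0.8]
gripper_width: 0.998
grasp_force: 0.0
time: 27.4
eef_pos: [0.5255, 0.1104, 0.1591]
eef_rot: [-0.0, 0.917, 0.399, -0.001]
force: [0.6, 0.2, -0.2]
gripper_width: 1.0
grasp_force: 0.0
green [ 153    0   99   57 1757] [204.  32.]
green [ 282  210   86   82 2155] [325. 249.]
green [406 347  31  47 471] [417. 369.]
lid hole [324. 252.] [64. 67.] [0.5266 0.109  0.079 ]
[0.5257 0.1094 0.1593] t 27.45 width dir y [ 0.731 -0.683]
tcp [0.5259 0.109  0.1595] xyz units [ 0.007 -0.005  1.694] mm [  0.6  -0.4 135.5]
```

```bash
python3 -m inch '[{"xyz":[0,0,0.35],"twist":[0,0,0],"hand":-1},{"xyz":[0,0,0.35],"twist":[0,0,0],"hand":-1},{"xyz":[0,0,0.35],"twist":[0,0,0],"hand":-1},{"xyz":[0,0,0.35],"twist":[0,0,0],"hand":-1},{"xyz":[0,0,0.29],"twist":[0,0,0],"hand":-1},{"xyz":[0,0,0],"twist":[0,0,0],"hand":-1},{"xyz":[0,0,0],"twist":[0,0,0],"hand":1},{"xyz":[0,0,0],"twist":[0,0,0],"hand":1}]' 40
python3 -m inch '[{"xyz":[0,0,0],"twist":[0,0,0],"hand":1},{"xyz":[0,0,0],"twist":[0,0,0],"hand":1},{"xyz":[0,0,0],"twist":[0,0,0],"hand":1},{"xyz":[0,0,0],"twist":[0,0,0],"hand":1}]' 40
python3 -m inch '[{"xyz":[0,0,-0.2],"twist":[0,0,0],"hand":1},{"xyz":[0,0,-0.3],"twist":[0,0,0],"hand":1},{"xyz":[0,0,-0.35],"twist":[0,0,0],"hand":1},{"xyz":[0,0,-0.35],"twist":[0,0,0],"hand":1},{"xyz":[0,0,-0.35],"twist":[0,0,0],"hand":1},{"xyz":[0,0,-0.35],"twist":[0,0,0],"hand":1},{"xyz":[0,0,-0.25],"twist":[0,0,0],"hand":1},{"xyz":[0,0,0],"twist":[0,0,0],"hand":1}]' 40
python3 -c "
from h import *
go([.466,-.3023,.20])"
```

```text
time: 28.3
eef_pos: [0.5269, 0.1099, 0.0263]
eef_rot: [0.0, 0.917, 0.398, 0.001]
force: [-0.3, -0.8, -0.1]
gripper_width: 0.865
grasp_force: 0.0
time: 28.7
eef_pos: [0.5265, 0.1101, 0.0257]
eef_rot: [0.0, 0.917, 0.398, 0.0]
force: [-1.5, -1.1, 7.2]
gripper_width: 0.631
grasp_force: 40.0
time: 29.5
eef_pos: [0.527, 0.1106, 0.2001]
eef_rot: [0.001, 0.917, 0.398, 0.002]
force: [0.1, 0.1, -6.0]
gripper_width: 0.636
grasp_force: 40.0
tcp [0.527  0.1106 0.2001] xyz units [-4.293e+00  2.965e+00 -4.000e-03] mm [-3.434e+02  2.372e+02 -3.000e-01]
```

```bash
python3 -m inch '[{"xyz":[-0.1,0.07,0],"twist":[0,0,0],"hand":1},{"xyz":[-0.2,0.14,0],"twist":[0,0,0],"hand":1},{"xyz":[-0.3,0.2,0],"twist":[0,0,0],"hand":1},{"xyz":[-0.3,0.21,0],"twist":[0,0,0],"hand":1},{"xyz":[-0.3,0.21,0],"twist":[0,0,0],"hand":1},{"xyz":[-0.3,0.21,0],"twist":[0,0,0],"hand":1},{"xyz":[-0.3,0.21,0],"twist":[0,0,0],"hand":1},{"xyz":[-0.3,0.21,0],"twist":[0,0,0],"hand":1}]' 40
python3 -m inch '[{"xyz":[-0.3,0.2,0],"twist":[0,0,0],"hand":1},{"xyz":[-0.3,0.2,0],"twist":[0,0,0],"hand":1},{"xyz":[-0.3,0.2,0],"twist":[0,0,0],"hand":1},{"xyz":[-0.3,0.2,0],"twist":[0,0,0],"hand":1},{"xyz":[-0.3,0.21,0],"twist":[0,0,0],"hand":1},{"xyz":[-0.3,0.21,0],"twist":[0,0,0],"hand":1},{"xyz":[-0.2,0.14,0],"twist":[0,0,0],"hand":1},{"xyz":[-0.1,0.07,0],"twist":[0,0,0],"hand":1}]' 40
python3 -m inch '[{"xyz":[0,0,0],"twist":[0,0,0],"hand":1},{"xyz":[0,0,0],"twist":[0,0,0],"hand":1}]' 40
python3 -c "
from h import *
go([.466,-.3023,.20])"
```

```text
time: 30.3
eef_pos: [0.4953, -0.0941, 0.1957]
eef_rot: [-0.001, 0.917, 0.398, -0.001]
force: [0.7, 0.2, -5.1]
gripper_width: 0.636
grasp_force: 40.0
time: 31.1
eef_pos: [0.4639, -0.2951, 0.1955]
eef_rot: [-0.001, 0.918, 0.397, -0.001]
force: [-0.5, 0.2, -6.1]
gripper_width: 0.635
grasp_force: 40.0
time: 31.3
eef_pos: [0.4656, -0.2921, 0.1965]
eef_rot: [-0.001, 0.917, 0.399, -0.0]
force: [0.9, -0.0, -6.3]
gripper_width: 0.637
grasp_force: 40.0
tcp [ 0.4656 -0.2921  0.1965] xyz units [-0.09   0.09  -0.043] mm [-7.2  7.2 -3.5]
```

```bash
python3 -m inch '[{"xyz":[-0.09,0.09,-0.04],"twist":[0,0,0],"hand":1},{"xyz":[0,0,0],"twist":[0,0,0],"hand":1},{"xyz":[0,0,0],"twist":[0,0,0],"hand":1},{"xyz":[0,0,0],"twist":[0,0,0],"hand":1},{"xyz":[0,0,0],"twist":[0,0,0],"hand":1},{"xyz":[0,0,0],"twist":[0,0,0],"hand":1}]' 40
python3 - <<'E'
from h import *
go([.466,-.3023,.20]);a=[get_image(n)["img"] for n in("top","scene")]
cv2.imwrite("pics/f.png",np.hstack([cv2.resize(a[0][150:450,150:],(400,246)),cv2.resize(a[1],(400,246),interpolation=3)]))
E
```

```text
time: 31.9
eef_pos: [0.4661, -0.3032, 0.2003]
eef_rot: [-0.0, 0.917, 0.398, -0.0]
force: [-0.2, -0.2, -4.7]
gripper_width: 0.632
grasp_force: 40.0
tcp [ 0.4661 -0.3032  0.2003] xyz units [ 0.007 -0.009  0.004] mm [ 0.6 -0.7  0.3]
```

View pics/f.png

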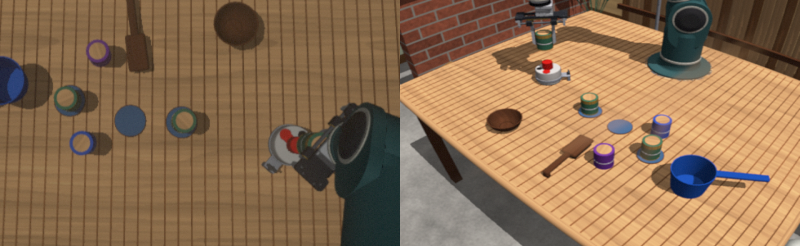

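The middle coaster is empty, the other two tins stand upright on theirs, and the heavy tin is held over the open jar with the bystanders untouched. I hand the job in.

```bash
python3 -c "
from station import *
print(close_job())"
```

```text
the job is handed in; nothing more can be done
None
```

The job is handed in (no verdict came back): the cap is open against its stop, the tins were hefted far to near, the light far (2.8 N) and near (2.6 N) tins are back on their coasters, and the heaviest, the middle one (5.6 N), is held upright over the jar.

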